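Shut the chaff collector's hatch and lock it with the wing knob

ROBOT

A 6-joint arm with a two-finger parallel gripper is mounted at the origin on the work surface. World frame = base frame: x ahead of the robot, y to its left, z up, the work surface at z = 0. Lengths are in m, angles in rad, forces in N, time in s.
With the tool pointing down it reaches from about 0.275 to 0.725 m from the base axis. Payload 15.9 kg.
Tool frame: the origin (TCP) lies between the finger pads; the fingertips stand 14 mm ahead of it and the grasp point (between the pads) lies 5 mm behind it; z points along the fingers, y is the line along which they close (so a half turn about z gives the same grasp; the last joint's range is limited). The gripper opens to 85 mm and grips with 20 to 120 N. Pads are 22 mm wide; open, the fingers measure 114 mm over their backs; the gripper's body (76 mm by 85 mm) begins 54 mm behind the grasp point. The pads swing forward as they close: fully open they stand 13 mm farther back than shut.
Start: joints at [-1.189, 0.213, -0.034, 1.323, 0, 1.571], TCP at [0.186, -0.464, 0.245] pointing down, gripper open.
Joint ranges: [-2.98, 2.98], [-0.74, 1.72], [-1.14, 1.35], [-2.1, 2.04], [-1.57, 1.44], [-3.14, 3.14]. Speed limits (rad/s): [1.89, 1.89, 2.39, 2.57, 3.14, 3.14].

INTERFACE

Orientations are given as a unit quaternion [w, x, y, z].
In Python, from plant import state, cams, bot, masks_of gives the robot as it stands.
- The arm moves only by the tool arm_command, never from a script. Its arguments are lists of equal length, an entry for each row: "fingers": the opening in per cent of the stroke, from 0 (shut) to 100 (fully open); "dp": the shift along the tool's x, y, z in mm, a list of three; "dr": the turn, a rotation vector about the tool's x, y, z in rad, a list of three. A call has 1 to 5 rows; each row shifts and turns the commanded pose from where the row before left it, along the tool's axes as they then stand; what a row does not reach is not made up. A row lasts 1/12 s, in which the tool goes at most 41.7 mm and 7.16 degrees, less where a joint would pass 70% of its speed; a pose out of reach is approached as far as the arm can. A call with a gripper value outside its range is refused whole. The fingers move at their own pace and stop on an object; the grip force is fixed at half the most. Time passes only in rows, so rows that do not move let the fingers close. It gives the time, the measured TCP pose, the force, the opening and the grip force at its end, in the units of the state.
- state(): the state, without advancing time (a new reading comes with each control period).
- cams.capture(name): name is "side" or "top" or "wrist"; returns a dict with "image" (400x640x3 uint8, red, green, blue), "fov_y" (degrees; the focal length in pixels is half the picture's height over the tangent of half this angle, whatever the lens; pixels are square), "cx", "cy" (the principal point, pixels), "R" (3x3) and "t" (3): a world point X has camera coordinates R X + t. Camera axes: x right, y down, z forward; pixel columns grow to the right and rows downward; lengths in m; the calibration is good to about 2 mm. The wrist camera is an equidistant fisheye: a pixel r from the principal point sees the ray r / f radians off the axis. A picture is of the moment at which its call begins. There is no depth.
- bot.hand_in(): hands the job in; it is judged then, once.
Trained networks look in the newest picture that a camera, given by its name, has taken for a name from the list of things; names that differ only in an ending like _2 or _b are one class to them, and where a whole thing is asked for, a point or a joint stands for the part that bears it (a point fixed in the world has none). Each returns a list of dicts, best first, with "score" (0 to 1); they miss things now and then, are a little off and sometimes report something else, mostly with a low value. They report only what shows in the picture. A call takes as long as a camera call.
- masks_of(camera, name): "region" (400x640 bool, what is visible of it) and "rect" ([centre column, centre row, width, height] in pixels, round what is visible of it).
The state is a dict: "time_s": time; "joint_pos": joint angles; "qd": joint speeds; "effort": joint torques, N m; "eef_pos": TCP position; "eef_rot": TCP orientation; "contact_force": force on the tool from outside, world axes, zero at the start; "moment": the same for the moment, N m; "gripper_width": finger opening in m; "grasp_force": force on a finger pad.
Only numpy, scipy, OpenCV 4.12 (cv2) and the standard library are available. Lean on these libraries where they do the work, as an engineer would, in place of code of your own. Each camera call takes 0.05 s, during which the arm holds its last target. There are 200 camera calls.

TASK

The coffee roaster's chaff collector stands with its top hatch open. Swing the hatch shut, press it down gently against its springy rubber seal by the wing knob and, while pressing, turn the knob clockwise until it is fully home, so that its hidden tongue holds the hatch down behind the frame edge; then let go. Do not force the tongue against the frame or slam or crush the hatch onto it, and leave the jar, the scoop cup and the sieve where they stand.

Things in the scene. Friction and masses are not known exactly. Their poses are not given: they have to be found in the camera images.
- collector: Chaff collector, a fixed dark sheet-steel box, 220 (x) x 240 (y) x 110 mm high, open on top under its hatch. Origin: centre of its underside on the bench. Its -x face, with vent slots, is the near side, where the hatch latches; its +x face carries the hatch's hinge and a duct stub.
- hatch_hinge (a point): Middle of the hatch's hinge line, 100 mm to +x of the collector's centre, 110 mm above its underside; turned as the collector. The line runs along the collector's y. The hinge is stiff: the hatch stays where it is left and follows a light push (1 N at its near edge, 3 N at 80 mm/s).
- hatch (a joint): Opening angle of the hatch, rad: 0 = level; grows as the near edge rises. A flat aluminium plate 4 mm thick, 236 mm wide, its near edge 214 mm from the hinge line, underside in the plane of the hinge line; low ribs 85 mm either side of the middle. Let go unlocked, the seal holds it 0.01 to 0.095 open, as the frame edge's height is; locked, -0.02 to 0.057.
- wing_grip (a point): Grip point of the wing knob, on its axis, 25 mm above the hatch's upper face; moves with hatch and knob. The axis is square to the hatch, 163 mm from the hinge line, on its middle line. The wing is an upright black blade 48 mm long (point y), 10 thick (point x), 30 high (8 to 38 mm above the hatch's upper face), on a round boss 28 mm across, 8 high.
- wing (a joint): Turn of the wing knob, rad, clockwise seen from above, about 0.05 N m. 0: blade along the collector's y, tongue to its -y, clear of the frame edge; about 0.5: tongue meets the edge; 1.57: tongue to the near side, fully home; stop 1.62. Sprung rubber strips on the edge push back 1.5 N per mm: pressed down at the knob with 9 N the tongue clears the edge, at 14 to 16 N the hatch meets it: keep 11 to 13.
- tongue_tip (a point): End of the hidden steel tongue under the hatch, on its upper face, turning with the knob: it lies along the blade, towards the -y of point wing_grip, reaches 35 mm from the knob's axis, is 12 mm wide and 13 thick; its upper face lies 7.5 mm below the hatch's underside.
- frame_edge (a point): Nominal middle of the frame edge's inner rim: a steel lip on the near wall, 4 mm thick, 20 wide. It is screwed on through slots: its true height differs by up to 7 mm up or down from this point, unmeasured, and the seal with it. The tongue must pass under it, else it strikes the rim and jams. Over 22 N between hatch or tongue and this edge does damage.
- jar: Amber glass jar of beans with a steel cap, 72 mm across, 120 mm high, loose beside the collector. Origin: centre of its underside. Leave alone.
- scoop: Steel scoop cup, open at the top, 72 mm across, 75 mm high, loose beside the collector. Origin: centre of its underside. Leave alone.
- sieve: Round wooden hoop sieve, 164 mm across, 55 mm high, loose on the bench. Origin: centre of its underside. Leave alone.

How it is judged:
On the way:
1. the hatch is swung down onto its seal with the tongue still clear of the frame edge (value of joint hatch below 0.14 rad and value of joint wing below 0.45 rad), for 0.1 s.
At the end, for the whole second after the job is handed in: The wing knob is turned to at least 1.3 rad of its 1.57, the hatch, let go, is held by the tongue at less than 0.062 rad and at rest, and jar, scoop cup and sieve stand within 20 mm of where they were (value of joint wing above 1.3 rad and value of joint hatch below 0.062 rad and velocity of joint hatch below 0.02 rad/s and distance of each of jar, scoop, sieve from where it was at the start of the episode below 0.02 m); the robot touches nothing.
It fails at once if more than 22 N between the hatch or its tongue and the collector's frame edge (contact force between hatch and collector above 22 N).
It fails at once if the jar, scoop cup or sieve is shifted by more than 20 mm (distance of any of jar, scoop, sieve from where it was at the start of the episode above 0.02 m).
It also fails if it takes over 61 s, if anything falls off the work surface, if the arm or the gripper's body presses on something with over 40 N, if the wrist force passes 120 N, or if a joint passes its speed limit or range.

## Working session

There is one attempt and no reset: what is moved stays moved. The work goes in short steps, Python scripts to look and compute and a tool call to move; the robot and the scene stay as the last step left them, time stands still between calls to the robot, and variables do not carry over. Pictures are saved under pics/ and viewed, at most 10 in all, crops included, and the job is handed in when it is done.

Besides the shell and the picture viewer there is one more tool, called after "Call:" as name(argument=value, ...) on one line, values as JSON. arm_command: Moves the arm, as the interface text tells. Its arguments: {"type":"object","properties":{"fingers":{"type":"array","items":{"type":"number"}},"dp":{"type":"array","items":{"type":"array","items":{"type":"number"}}},"dr":{"type":"array","items":{"type":"array","items":{"type":"number"}}}},"required":["fingers","dp","dr"]}

```bash
mkdir -p pics; ls; cat > h.py <<'E'
import numpy as np, cv2
from plant import state, cams, bot, masks_of
def K(c):
    f=200/np.tan(np.radians(c["fov_y"])/2); return f
def proj(c,X):
    X=np.atleast_2d(X); p=X@np.array(c["R"]).T+np.array(c["t"]); f=K(c)
    return np.c_[c["cx"]+f*p[:,0]/p[:,2], c["cy"]+f*p[:,1]/p[:,2]]
def ray(c,uv):
    f=K(c); d=np.array([(uv[0]-c["cx"])/f,(uv[1]-c["cy"])/f,1.]); R=np.array(c["R"])
    return -R.T@np.array(c["t"]), R.T@d
def atz(c,uv,z):
    o,d=ray(c,uv); return o+d*(z-o[2])/d[2]
E
python3 - <<'E'
from h import *
print(state())
ims=[]
for n in("side","top"):
    c=cams.capture(n); cv2.imwrite(f"pics/{n}0.png",c["image"][...,::-1]); print(n,c["fov_y"],c["cx"],c["cy"],np.round(c["R"],3).tolist(),np.round(c["t"],3), -np.array(c["R"]).T@np.array(c["t"]))
    for t in("collector","hatch","wing_grip","wing","jar","scoop","sieve"):
        for m in masks_of(n,t)[:2]: print(t,round(m["score"],2),np.round(m["rect"],1),m["region"].sum())
E
```

```text
pics
{'time_s': 0.0, 'joint_pos': array([-1.18902898e+00,  2.13364200e-01, -3.50469998e-02,  1.32353244e+00,
       -2.77692372e-05,  1.57078018e+00]), 'qd': array([-2.47916421e-04, -6.53073233e-04,  1.00635107e-03,  5.06732438e-05,
        8.47812173e-04,  5.55447680e-04]), 'effort': array([ 1.27493637e-03, -6.86162710e+01,  4.87117946e+01,  1.73860858e-02,
        2.02734950e-04,  1.58086408e-05]), 'eef_pos': array([ 0.18614821, -0.46369657,  0.24481695]), 'eef_rot': array([-5.60605740e-04,  9.81835267e-01,  1.89734498e-01, -1.22466159e-04]), 'contact_force': array([-0.77225017, -0.44928185, -0.39327516]), 'moment': array([ 0.02301985, -0.03083193,  0.01026899]), 'grasp_force': 0.0, 'gripper_width': 0.08524091624074458}
side 54.47206577664381 322.4257968084835 201.59614710828606 [[-0.713, -0.701, 0.013], [-0.427, 0.42, -0.801], [0.556, -0.577, -0.599]] [0.435 0.281 0.904] [-0.07238064  0.70831272  0.76107587]
collector 0.74 [297.4 214.2 112.1 102. ] 7942
hatch 0.69 [299.4 188.8 112.1  35.3] 1801
wing_grip 0.77 [308.7 182.8  26.8  21.3] 271
wing_grip 0.74 [351.  194.6  18.6  30.1] 404
wing 0.72 [304.9 182.2  24.2  21.4] 227
jar 0.69 [231.4 239.1  33.7  50.4] 1213
scoop 0.64 [351.4 193.2  17.1  28.6] 393
sieve 0.88 [284.7 358.1  84.4  83.9] 5790
top 57.1353926181657 321.6535497088655 196.20920360931714 [[0.012, -1.0, -0.018], [-0.99, -0.01, -0.144], [0.143, 0.02, -0.989]] [0.11  0.52  0.934] [0.37941287 0.09661848 1.00097045]
collector 0.9 [312.9 144.6 118.3 152.9] 10334
hatch 0.76 [315.8 163.1 117.5  92. ] 7447
wing_grip 0.74 [309.9 173.3  20.6  18.7] 246
wing 0.8 [311.5 173.5  27.3  20.8] 325
wing 0.16 [198.2 282.3  70.   65.6] 3636
jar 0.6 [242.5 153.8  38.6  37.1] 870
jar 0.41 [312.6 170.7  21.8  16.7] 257
scoop 0.89 [388.4 179.6  24.6  29.8] 649
sieve 0.73 [198.1 283.3  67.   68. ] 3602
```

View pics/side0.png

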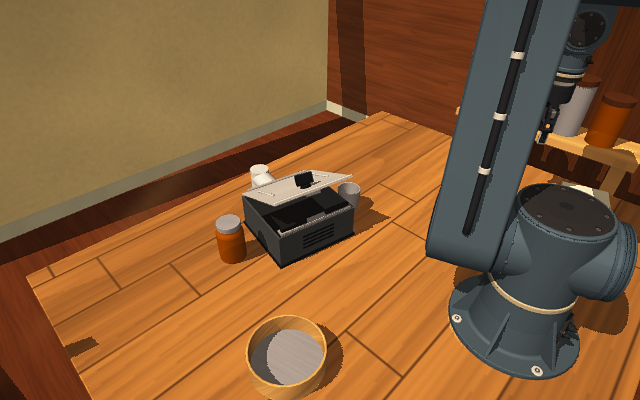

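View pics/top0.png

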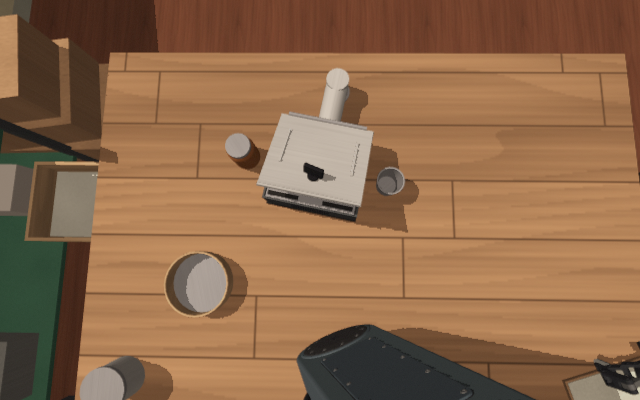

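The side picture shows the hatch about 0.4 rad open (plate x 243-353, y 172-207), with the jar at (231,239), the cup at (349,193) and the sieve well clear. In the top picture the knob is at (313,172), with the near face at the lower edge. I'll zoom in on both for corner picking.

```bash
python3 - <<'E'
import cv2,numpy as np
a=cv2.imread("pics/top0.png")[100:230,250:410]; b=cv2.imread("pics/side0.png")[160:280,230:370]
for i,(m,s,o) in enumerate(((a,5,(250,100)),(b,5,(230,160)))):
    z=cv2.resize(m,None,fx=s,fy=s,interpolation=cv2.INTER_CUBIC)
    z=z[:600]
    for k in range(0,m.shape[1],10): cv2.line(z,(k*s,0),(k*s,8 if k%20 else 16),(0,255,0),1)
    for k in range(0,m.shape[0],10): cv2.line(z,(0,k*s),(8 if k%20 else 16,k*s),(0,255,0),1)
    cv2.imwrite(f"pics/z{i}.png",z)
E
```

```text
(no output)
```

View pics/z0.png

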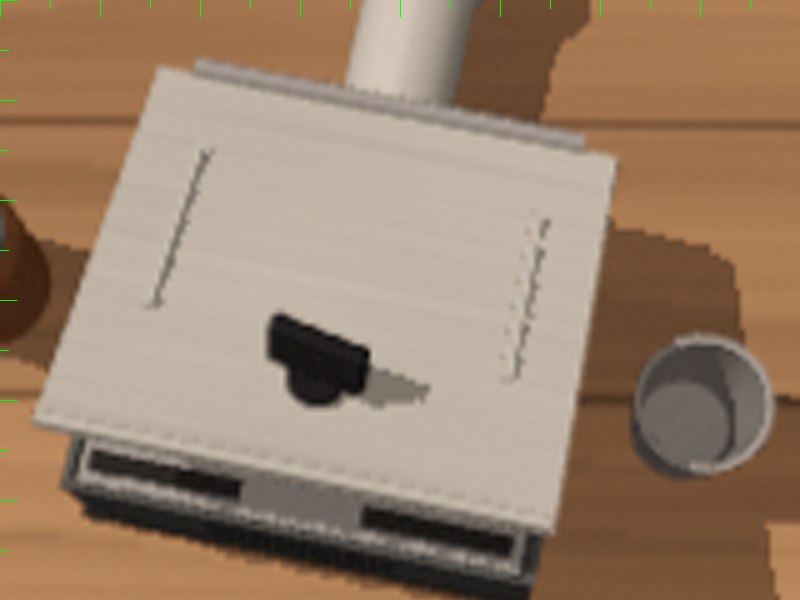

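View pics/z1.png

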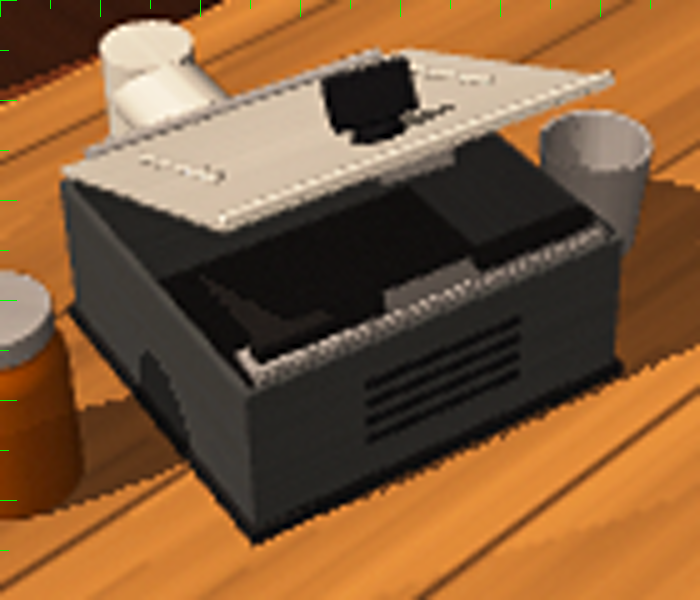

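```bash
cat >> h.py <<'E'
from scipy.optimize import least_squares
from scipy.spatial.transform import Rotation as Ro
def frame(p):
    x,y,yaw,th=p[:4]; Rz=Ro.from_euler('z',yaw).as_matrix()
    C=lambda q:np.array([x,y,0])+Rz@np.array(q)
    H=lambda d,l,h:C([.1-d*np.cos(th)+h*np.sin(th)*1,l,.11+d*np.sin(th)+h*np.cos(th)])
    return C,H
E
python3 - <<'E'
from h import *
T=cams.capture("top");S=cams.capture("side")
obs=[]
def pts(p):
    C,H=frame(p)
    a=[(T,H(0,.118,.004),(281.6,113.6)),(T,H(0,-.118,.004),(373,131.4)),(T,H(.214,-.118,.002),(360.4,206.2)),(T,H(.214,.118,.002),(257.6,184)),
    (T,C([-.11,.12,.11]),(263,197.4)),(T,C([-.11,-.12,.11]),(356.4,216.6)),
    (S,H(0,.118,.004),(242.6,194.4)),(S,H(.214,.118,.002),(274,204.4)),(S,H(.214,-.118,.002),(352.2,175)),
    (S,C([-.11,.12,.11]),(279.4,237)),(S,C([-.11,.12,0]),(280.4,268.6)),(S,C([-.11,-.12,.0]),(354.4,233)),(S,C([-.11,-.12,.11]),(353,207)),(S,C([.11,.12,0]),(245,223))]
    return np.array([proj(c,X)[0]-np.array(u) for c,X,u in a])
r=least_squares(lambda p:pts(p).ravel(),[.55,.1,0,.4],loss="soft_l1")
print(r.x,"\n",np.round(pts(r.x),1).tolist())
C,H=frame(r.x); np.save("p.npy",r.x)
print("grip open",H(.163,0,.029),"near edge",H(.214,0,.004))
for w in (0,.1,.2,.3):
    a=[]
    for s in(1,-1):
        # blade dir along y, cw from above by w
        a.append(H(.163-s*.024*np.sin(w)*1,s*.024*np.cos(w),.042))
    print(w,np.round((proj(T,np.array(a))-[250,100])*5),np.round((proj(S,np.array(a))-[230,160])*5))
j=masks_of("top","jar")[0]["rect"];s=masks_of("top","scoop")[0]["rect"];v=masks_of("top","sieve")[0]["rect"]
print(atz(T,j[:2],.12),atz(T,s[:2],.05),atz(T,v[:2],.03))
p2=[*r.x[:3],.06];C,H=frame(p2);print("shut grip",H(.163,0,.029))
E
```

```text
[ 0.59108674  0.12384891 -0.19495381  0.4214427 ] 
 [[-0.6, 1.6], [-0.0, 1.9], [0.6, -0.6], [-1.0, 0.1], [-1.6, -1.0], [0.9, -0.3], [0.2, -0.6], [0.2, 0.2], [0.2, 0.1], [-0.7, -0.4], [0.5, -1.1], [-2.2, 1.3], [1.5, -2.5], [0.1, 0.1]]
grip open [0.55491105 0.13099222 0.2031421 ] near edge [0.49922194 0.1419887  0.20119255]
0 [[267. 319.]
 [374. 340.]] [[321.  77.]
 [399.  49.]]
0.1 [[268. 315.]
 [373. 345.]] [[319.  76.]
 [401.  50.]]
0.2 [[270. 310.]
 [371. 349.]] [[318.  76.]
 [403.  50.]]
0.3 [[273. 307.]
 [369. 353.]] [[316.  75.]
 [404.  51.]]
[0.61780385 0.30605014 0.12      ] [ 0.56883726 -0.06437318  0.05      ] [0.28676821 0.43023216 0.03      ]
shut grip [0.53127394 0.13565965 0.14872195]
```

The model fits to within 1–2 px: hatch angle 0.42, and the wing starts at about 0.18 rad. I'll lift and turn the tool to the blade's direction while closing the fingers, then go over the near part of the hatch beside the knob and push it down.

Call:
arm_command(fingers=[0,0,0,0,0], dp=[[0,0,-10],[0,0,-10],[0,0,-10],[0,0,-5],[0,0,0]], dr=[[0,0,-0.115],[0,0,-0.115],[0,0,-0.115],[0,0,-0.115],[0,0,-0.115]])

```text
time_s: 1.47
eef_pos: [0.1865, -0.4644, 0.2815]
eef_rot: [0.001, 0.886, 0.463, -0.0]
contact_force: [0.2, 0.7, 0.4]
gripper_width: 0.0256
grasp_force: 0.0
```

Call:
arm_command(fingers=[0,0,0,0,0], dp=[[0,0,0],[0,0,0],[30,5,0],[30,5,0],[30,5,0]], dr=[[0,0,-0.12],[0,0,-0.12],[0,0,0],[0,0,0],[0,0,0]])

```text
time_s: 1.88
eef_pos: [0.2333, -0.3848, 0.2801]
eef_rot: [-0.0, 0.827, 0.563, 0.0]
contact_force: [0.6, 0.2, 0.2]
gripper_width: -0.0001
grasp_force: 0.0
```

Call:
arm_command(fingers=[0,0,0,0,0], dp=[[30,5,0],[30,5,0],[30,5,0],[30,5,0],[30,5,0]], dr=[[0,0,0],[0,0,0],[0,0,0],[0,0,0],[0,0,0]])

```text
time_s: 2.3
eef_pos: [0.3116, -0.2539, 0.2804]
eef_rot: [0.0, 0.826, 0.563, 0.0]
contact_force: [-0.6, -0.4, 0.7]
gripper_width: 0.0002
grasp_force: 0.0
```

Call:
arm_command(fingers=[0,0,0,0,0], dp=[[30,5,0],[30,5,0],[30,5,0],[30,5,0],[30,5,0]], dr=[[0,0,0],[0,0,0],[0,0,0],[0,0,0],[0,0,0]])

```text
time_s: 2.72
eef_pos: [0.3898, -0.1232, 0.2805]
eef_rot: [0.0, 0.826, 0.563, 0.0]
contact_force: [-0.0, -0.5, 0.2]
gripper_width: -0.0002
grasp_force: 0.0
```

Call:
arm_command(fingers=[0,0,0,0,0], dp=[[30,5,0],[30,5,0],[30,5,0],[30,5,0],[30,5,0]], dr=[[0,0,0],[0,0,0],[0,0,0],[0,0,0],[0,0,0]])

```text
time_s: 3.13
eef_pos: [0.4679, 0.0074, 0.2804]
eef_rot: [0.0, 0.826, 0.563, 0.0]
contact_force: [0.4, -0.7, 0.5]
gripper_width: 0.0
grasp_force: 0.0
```

Call:
arm_command(fingers=[0,0,0,0,0], dp=[[30,1,0],[30,1,0],[30,0,0],[0,0,25],[0,0,25]], dr=[[0,0,0],[0,0,0],[0,0,0],[0,0,0],[0,0,0]])

```text
time_s: 3.55
eef_pos: [0.5033, 0.0906, 0.2302]
eef_rot: [0.0, 0.826, 0.564, 0.001]
contact_force: [-0.4, -0.2, -1.2]
gripper_width: -0.0
grasp_force: 0.0
```

Call:
arm_command(fingers=[0,0,0,0,0], dp=[[0,0,6],[0,0,6],[0,0,6],[0,0,6],[0,0,6]], dr=[[0,0,0],[0,0,0],[0,0,0],[0,0,0],[0,0,0]])

```text
time_s: 3.97
eef_pos: [0.5026, 0.0887, 0.2009]
eef_rot: [0.0, 0.826, 0.563, 0.001]
contact_force: [1.0, -0.4, 2.6]
gripper_width: -0.0
grasp_force: 1.2
```

Call:
arm_command(fingers=[0,0,0,0,0], dp=[[0,0,6],[0,0,6],[0,0,6],[0,0,6],[0,0,6]], dr=[[0,0,0],[0,0,0],[0,0,0],[0,0,0],[0,0,0]])

```text
time_s: 4.38
eef_pos: [0.5021, 0.0888, 0.1698]
eef_rot: [-0.0, 0.826, 0.563, 0.0]
contact_force: [-0.5, -0.4, 3.5]
gripper_width: -0.0002
grasp_force: 1.3
```

Call:
arm_command(fingers=[0,0,0,0,0], dp=[[0,0,5],[0,0,4],[0,0,4],[0,0,4],[0,0,2]], dr=[[0,0,0],[0,0,0],[0,0,0],[0,0,0],[0,0,0]])

```text
time_s: 4.8
eef_pos: [0.5019, 0.0888, 0.1507]
eef_rot: [-0.0, 0.826, 0.563, -0.0]
contact_force: [0.1, -0.0, 0.8]
gripper_width: 0.0
grasp_force: 0.4
```

Call:
arm_command(fingers=[0,0,0,0], dp=[[0,0,1],[0,0,1],[0,0,0],[0,0,0]], dr=[[0,0,0],[0,0,0],[0,0,0],[0,0,0]])

```text
time_s: 5.13
eef_pos: [0.5022, 0.0889, 0.1494]
eef_rot: [0.0, 0.826, 0.563, 0.0]
contact_force: [0.7, 0.0, -0.5]
gripper_width: -0.0
grasp_force: 0.0
```

Call:
arm_command(fingers=[0,0,0,0,0], dp=[[0,0,2],[0,0,2],[0,0,2],[0,0,0],[0,0,0]], dr=[[0,0,0],[0,0,0],[0,0,0],[0,0,0],[0,0,0]])

```text
time_s: 5.55
eef_pos: [0.502, 0.0888, 0.1431]
eef_rot: [-0.0, 0.826, 0.563, -0.0]
contact_force: [-0.8, -0.6, -0.3]
gripper_width: 0.0
grasp_force: 0.0
```

```bash
python3 - <<'E'
from h import *
T=cams.capture("top");S=cams.capture("side");W=cams.capture("wrist")
a=cv2.resize(T["image"][100:230,250:410,::-1],None,fx=2.5,fy=2.5,interpolation=2);b=cv2.resize(S["image"][160:280,230:370,::-1],None,fx=5,fy=5,interpolation=2)[:600]
cv2.imwrite("pics/s1.png",b)
p=np.load("p.npy")
for th in(.06,.09,.12,.15):
    p[3]=th;C,H=frame(p); print(th,[np.round((proj(S,H(.214,l,.002))[0]-[230,160])*5) for l in(.118,-.118)])
E
```

```text
0.06 [array([249., 363.]), array([625., 205.])]
0.09 [array([248., 353.]), array([626., 196.])]
0.12 [array([246., 342.]), array([625., 186.])]
0.15 [array([244., 331.]), array([625., 175.])]
```

View pics/s1.png

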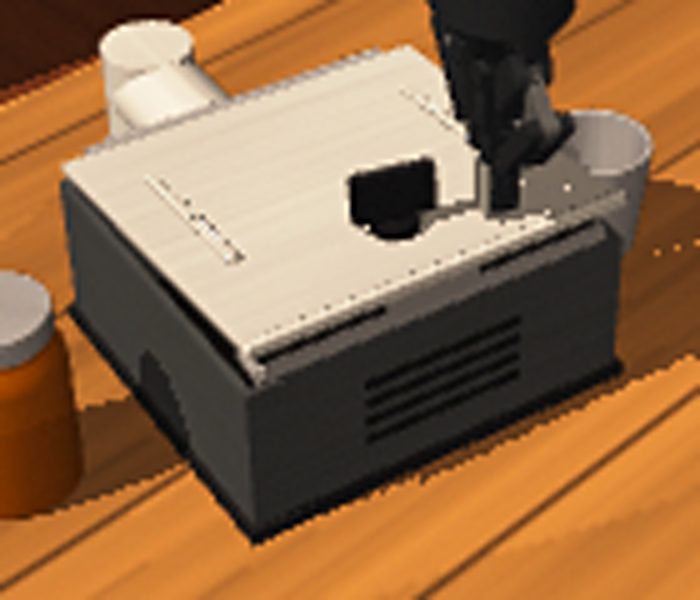

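The side view shows the hatch near edge at (245,350)–(625,195), so θ is about 0.09. It rests on the seal with the knob unturned. Next I'll lift, open the fingers and work out the move above the knob.

Call:
arm_command(fingers=[0,0,100,100,100], dp=[[0,0,-30],[0,0,-30],[0,0,-15],[0,0,0],[0,0,0]], dr=[[0,0,0],[0,0,0],[0,0,0],[0,0,0],[0,0,0]])

```text
time_s: 6.12
eef_pos: [0.5026, 0.089, 0.2189]
eef_rot: [0.0, 0.826, 0.563, 0.001]
contact_force: [-0.0, 0.1, -0.2]
gripper_width: 0.0358
grasp_force: 0.0
```

```bash
cat >> h.py <<'E'
def goal(th,w,hh,p=None):
    "TCP pose: grasp point (5 mm behind TCP) at hh above hatch top on knob axis, tool y across blade"
    p=np.load("p.npy"); p[3]=th; C,H=frame(p)
    n=H(0,0,1)-H(0,0,0); rad=H(0,0,0)-H(1,0,0); lat=H(0,1,0)-H(0,0,0)
    y=np.cos(w)*rad-np.sin(w)*lat; z=-n; x=np.cross(y,z)
    return H(.163,0,.004+hh-.005), np.c_[x,y,z]
def delta(pos,R):
    s=state(); q=s["eef_rot"]; R0=Ro.from_quat([q[1],q[2],q[3],q[0]]).as_matrix()
    return np.round(R0.T@(pos-s["eef_pos"])*1000,1), np.round(Ro.from_matrix(R0.T@R).as_rotvec(),3)
E
python3 - <<'E'
from h import *
S=cams.capture("side");T=cams.capture("top");
for th in(.08,):
  for w in(.15,.2): P,R=goal(th,w,.028); print(w,P,delta(P,R))
n=[0,0,1]
print(R)
a=cv2.resize(T["image"][100:230,250:410,::-1],None,fx=5,fy=5,interpolation=2)[:600];cv2.imwrite("pics/t2.png",a)
E
```

```text
0.15 [0.53190844 0.13553436 0.14993974] (array([54.6, 11.1, 67.5]), array([ 0.078, -0.013, -0.029]))
0.2 [0.53190844 0.13553436 0.14993974] (array([54.6, 11.1, 67.5]), array([ 0.078, -0.015,  0.021]))
[[ 0.38414219  0.91993918 -0.07840084]
 [ 0.92313743 -0.38415833  0.01548117]
 [-0.0158766  -0.07832172 -0.99680171]]
```

View pics/t2.png

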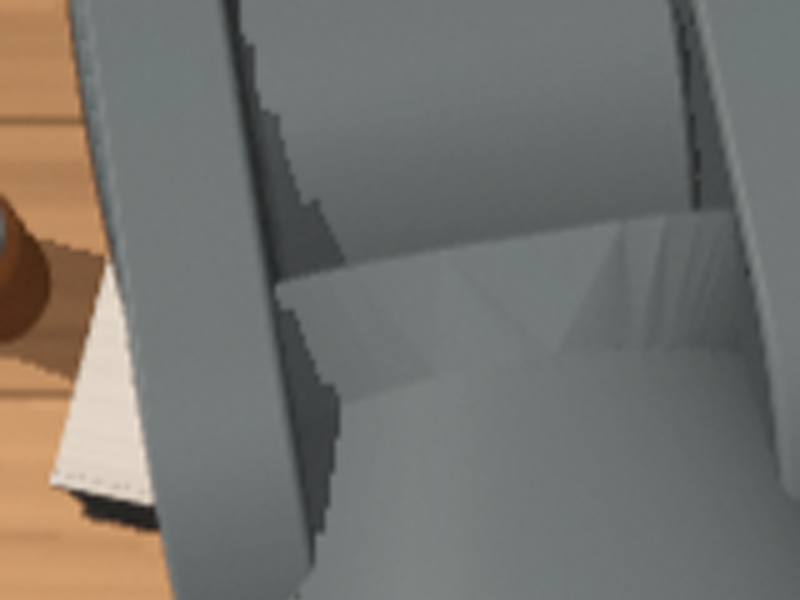

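Call:
arm_command(fingers=[100,100,100,100,100], dp=[[28,7,10],[27,7.5,12],[0,0,0],[0,0,0],[0,0,0]], dr=[[0,0,0],[0,0,0],[0.078,-0.014,0],[0,0,0],[0,0,0]])

```text
time_s: 6.63
eef_pos: [0.5357, 0.1344, 0.1946]
eef_rot: [-0.028, 0.826, 0.563, -0.029]
contact_force: [0.5, -0.1, -0.3]
gripper_width: 0.0852
grasp_force: 0.0
```

```bash
python3 - <<'E'
from h import *
W=cams.capture("wrist"); print(state()["eef_pos"],[W[k] for k in("fov_y","cx","cy")])
f=K(W)
def fp(X):
    p=np.array(W["R"])@X+np.array(W["t"]); r=np.hypot(p[0],p[1]); a=np.arctan2(r,p[2]); return np.array([W["cx"]+f*a*p[0]/r,W["cy"]+f*a*p[1]/r])
p=np.load("p.npy");p[3]=.085;C,H=frame(p)
im=W["image"][...,::-1].copy()
for w,col in((.18,(0,255,0)),):
    for s in(1,-1):
        for e in(5,-5):
            for h in (.042,.012):
                q=fp(H(.163-s*.024*np.sin(w)+e*.001*np.cos(w),s*.024*np.cos(w)+e*.001*np.sin(w),h)); print(h,q); cv2.circle(im,tuple(int(v) for v in np.round(q)),1,col if h>.02 else (0,0,255),-1)
for l in(.118,-.118):
    q=fp(H(.214,l,.004)); print(q); cv2.circle(im,tuple(int(v) for v in np.round(q)),2,(255,0,255),-1)
for t in("wing","wing_grip"):
    for m in masks_of("wrist",t)[:2]: print(t,m["score"],m["rect"])
cv2.imwrite("pics/w3.png",im)
E
```

```text
[0.53561357 0.13430568 0.19542558] [65.70646984690485, 313.397395817459, 199.35901843694398]
0.042 [301.34401036 199.84523606]
0.012 [302.92543847 186.26600823]
0.042 [320.18411171 199.84936578]
0.012 [318.94871705 186.26918936]
0.042 [302.37123448 278.26643305]
0.012 [303.59872387 255.52769153]
0.042 [319.40488566 278.27255069]
0.012 [318.42076936 255.53169413]
[200.74942019  59.90237849]
[277.50662497 353.81041682]
wing 0.57 [313.3, 230.0, 40.0, 83.0]
wing_grip 0.81 [313.8, 229.9, 42.0, 87.5]
```

View pics/w3.png

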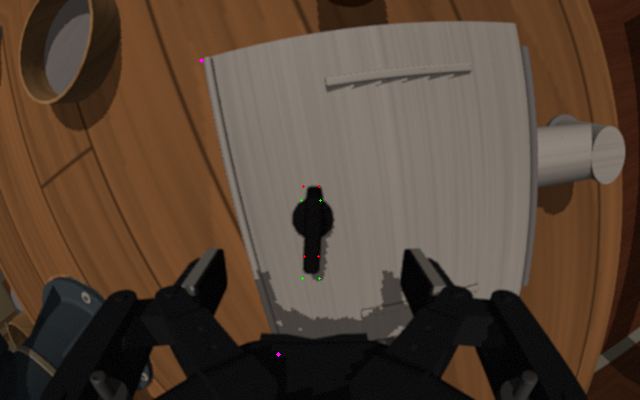

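The blade runs (314,188)–(312,272) with the boss centre at (313,218). That is centred between the fingers and about 2 mm off along the blade. I'll descend and close on it.

Call:
arm_command(fingers=[100,100,100,0,0], dp=[[1.5,1,20],[0,0,15],[0,0,9],[0,0,0],[0,0,0]], dr=[[0,0,0],[0,0,0],[0,0,0],[0,0,0],[0,0,0]])

```text
time_s: 7.2
eef_pos: [0.5335, 0.1363, 0.153]
eef_rot: [-0.028, 0.826, 0.563, -0.027]
contact_force: [0.3, 0.3, 0.2]
gripper_width: 0.064
grasp_force: 0.0
```

Call:
arm_command(fingers=[0,0,0,0,0], dp=[[0,0,0],[0,0,0],[0,0,0],[0,0,0],[0,0,0]], dr=[[0,0,0],[0,0,0],[0,0,0],[0,0,0],[0,0,0]])

```text
time_s: 7.62
eef_pos: [0.5328, 0.1368, 0.1524]
eef_rot: [-0.029, 0.825, 0.563, -0.028]
contact_force: [-8.8, 3.4, 2.3]
gripper_width: 0.0088
grasp_force: 60.0
```

Call:
arm_command(fingers=[0,0,0,0,0], dp=[[0,0,0],[0,0,0],[0,0,0],[0,0,0],[0,0,0]], dr=[[0,0,0],[0,0,0],[0,0,0],[0,0,0],[0,0,0]])

```text
time_s: 8.03
eef_pos: [0.5328, 0.1367, 0.1524]
eef_rot: [-0.029, 0.826, 0.563, -0.028]
contact_force: [-7.9, 3.1, 2.8]
gripper_width: 0.0086
grasp_force: 60.2
```

Call:
arm_command(fingers=[0,0,0], dp=[[0,-0.6,0],[0,0,0],[0,0,0]], dr=[[0,0,0],[0,0,0],[0,0,0]])

```text
time_s: 8.28
eef_pos: [0.5327, 0.1368, 0.1524]
eef_rot: [-0.029, 0.826, 0.563, -0.028]
contact_force: [-6.4, 1.7, 1.7]
gripper_width: 0.0087
grasp_force: 60.1
```

```bash
python3 -c "
from h import *
s=state();print(s['contact_force'],s['moment'],s['eef_pos'])"
```

```text
[-6.36769334  1.73445132  1.73139527] [ 0.23373755  0.88344553 -0.05435252] [0.53269263 0.13681147 0.15242943]
```

Call:
arm_command(fingers=[0,0,0,0], dp=[[0,-0.8,0],[0,-0.8,0],[0,0,0],[0,0,0]], dr=[[0,0,0],[0,0,0],[0,0,0],[0,0,0]])

```text
time_s: 8.62
eef_pos: [0.5325, 0.1369, 0.1527]
eef_rot: [-0.027, 0.826, 0.563, -0.027]
contact_force: [3.3, -2.9, -1.6]
gripper_width: 0.0089
grasp_force: 59.7
```

Call:
arm_command(fingers=[0,0,0,0], dp=[[0,-0.2,1],[0,-0.2,1],[0,0,0],[0,0,0]], dr=[[-0.006,0,0],[-0.006,0,0],[0,0,0],[0,0,0]])

```text
time_s: 8.95
eef_pos: [0.532, 0.1371, 0.1507]
eef_rot: [-0.022, 0.826, 0.563, -0.024]
contact_force: [5.6, -4.7, -2.5]
gripper_width: 0.0093
grasp_force: 59.7
```

```bash
cat >> h.py <<'E'
def rep():
    s=state(); p=np.load("p.npy"); C,H=frame(p); q=s["eef_rot"]; R0=Ro.from_quat([q[1],q[2],q[3],q[0]]).as_matrix()
    F=np.array(s["contact_force"]);M=np.array(s["moment"]); lat=H(0,1,0)-H(0,0,0)
    th=np.arctan2((R0@[0,1,0])[2],-1); r=s["eef_pos"]-H(0,0,0)
    tz=-R0[:,2]; rad=H(0,0,0)-C([0,0,.11]); rad/=np.linalg.norm(rad)
    print("t",s["time_s"],"F tool",np.round(R0.T@F,2),"M tool",np.round(R0.T@M,3),"tilt",round(float(np.arctan2(tz@rad,tz[2])),4),
     "TCP rad,lat,z",np.round([r@rad,r@lat,r[2]],4),"press eq(F only)",round(float(np.cross(r,F)@lat/.163),2),"with M@tcp",round(float((np.cross(r,F)+M)@lat/.163),2),"w",round(float(np.arctan2(-(R0[:,1]@lat),R0[:,1]@rad)),3))
E
python3 -c "
from h import *
rep()"
```

```text
t 8.95 F tool [-2.33  7.12  2.13] M tool [-1.917 -0.238  0.02 ] tilt 0.0651 TCP rad,lat,z [-0.1606  0.0015  0.0407] press eq(F only) -0.9 with M@tcp -12.21 w 0.18
```

Call:
arm_command(fingers=[0,0,0], dp=[[0,0.8,0],[0,0,0],[0,0,0]], dr=[[0,0,0],[0,0,0],[0,0,0]])

```text
time_s: 9.2
eef_pos: [0.5321, 0.1371, 0.1506]
eef_rot: [-0.023, 0.826, 0.563, -0.024]
contact_force: [1.4, -3.5, 1.2]
gripper_width: 0.0088
grasp_force: 60.3
```

```bash
python3 -c "
from h import *
rep()"
```

```text
t 9.2 F tool [-2.77  2.5  -1.36] M tool [-0.898 -0.311  0.078] tilt 0.0669 TCP rad,lat,z [-0.1605  0.0015  0.0406] press eq(F only) 1.72 with M@tcp -3.36 w 0.18
```

Call:
arm_command(fingers=[0,0,0], dp=[[-0.5,0.4,0],[0,0,0],[0,0,0]], dr=[[-0.004,0,0],[0,0,0],[0,0,0]])

```text
time_s: 9.45
eef_pos: [0.532, 0.1369, 0.1505]
eef_rot: [-0.022, 0.826, 0.563, -0.023]
contact_force: [-0.2, 3.5, 0.1]
gripper_width: 0.0086
grasp_force: 60.2
```

```bash
python3 -c "
from h import *
rep()"
```

```text
t 9.45 F tool [ 3.18 -1.52 -0.07] M tool [-0.13   0.684  0.002] tilt 0.0636 TCP rad,lat,z [-0.1605  0.0014  0.0405] press eq(F only) -0.11 with M@tcp -1.64 w 0.179
```

Call:
arm_command(fingers=[0,0,0,0], dp=[[0.2,0,0.5],[0,-0.1,0.5],[0,0,0],[0,0,0]], dr=[[-0.007,0,0],[-0.006,0,0],[0,0,0],[0,0,0]])

```text
time_s: 9.78
eef_pos: [0.5317, 0.137, 0.1493]
eef_rot: [-0.017, 0.826, 0.563, -0.02]
contact_force: [-2.4, 4.1, -2.7]
gripper_width: 0.0087
grasp_force: 59.8
```

```bash
cat >> h.py <<'E'
def rep():
    s=state(); p=np.load("p.npy"); C,H=frame(p); q=s["eef_rot"]; R0=Ro.from_quat([q[1],q[2],q[3],q[0]]).as_matrix()
    F=np.array(s["contact_force"]); M=np.array(s["moment"])-np.cross(.167*R0[:,2],F); lat=H(0,1,0)-H(0,0,0)
    r=s["eef_pos"]-H(0,0,0); tz=-R0[:,2]; rad=H(0,0,0)-C([0,0,.11]); rad/=np.linalg.norm(rad); n=np.cross(rad,lat)
    print("t",s["time_s"],"F rad,lat,up",np.round([F@rad,F@lat,F@n],2),"Mtcp rad,lat,up",np.round([M@rad,M@lat,M@n],3),"F tool",np.round(R0.T@F,2),"tilt",round(float(np.arctan2(tz@rad,tz[2])),4),
     "TCP rad,lat,z",np.round([r@rad,r@lat,r[2]],4),"press F",round(float(np.cross(r,F)@lat/.163),2),"F+M",round(float((np.cross(r,F)+M)@lat/.163),2),"w",round(float(np.arctan2(-(R0[:,1]@lat),R0[:,1]@rad)),3))
E
python3 -c "
from h import *
rep()"
```

```text
t 9.7833 F rad,lat,up [-3.14  3.56 -2.73] Mtcp rad,lat,up [ 0.356 -0.214 -0.066] F tool [ 2.99 -3.59  2.87] tilt 0.0513 TCP rad,lat,z [-0.1608  0.0014  0.0393] press F -3.45 F+M -4.76 w 0.179
```

Call:
arm_command(fingers=[0,0,0], dp=[[0,0,0.5],[0,0,0.5],[0,0,0]], dr=[[0,0,0],[0,0,0],[0,0,0]])

```text
time_s: 10.03
eef_pos: [0.5316, 0.137, 0.1484]
eef_rot: [-0.017, 0.826, 0.563, -0.02]
contact_force: [-3.9, 4.3, 0.8]
gripper_width: 0.0086
grasp_force: 60.2
```

```bash
python3 -c "
from h import *
rep()"
```

```text
t 10.0333 F rad,lat,up [-4.65  3.46  0.76] Mtcp rad,lat,up [ 0.377 -0.032  0.002] F tool [ 2.57 -5.22 -0.53] tilt 0.0516 TCP rad,lat,z [-0.1609  0.0014  0.0384] press F -0.35 F+M -0.55 w 0.179
```

Call:
arm_command(fingers=[0,0,0,0], dp=[[0.2,-0.6,1],[0,-0.2,1],[0,0,0],[0,0,0]], dr=[[-0.005,0,0],[-0.005,0,0],[0,0,0],[0,0,0]])

```text
time_s: 10.37
eef_pos: [0.5312, 0.1372, 0.1465]
eef_rot: [-0.012, 0.826, 0.563, -0.017]
contact_force: [-1.5, 1.3, 1.9]
gripper_width: 0.0092
grasp_force: 60.3
```

```bash
python3 -c "
from h import *
rep()"
```

```text
t 10.3667 F rad,lat,up [-1.77  1.01  1.87] Mtcp rad,lat,up [ 0.321 -0.157 -0.029] F tool [ 0.66 -1.99 -1.8 ] tilt 0.0407 TCP rad,lat,z [-0.1614  0.0015  0.0365] press F 1.45 F+M 0.49 w 0.179
```

Call:
arm_command(fingers=[0,0,0,0], dp=[[0,-0.3,1],[0,-0.2,1],[0,0,0],[0,0,0]], dr=[[-0.004,0,0],[-0.005,0,0],[0,0,0],[0,0,0]])

```text
time_s: 10.7
eef_pos: [0.5308, 0.1373, 0.1447]
eef_rot: [-0.008, 0.826, 0.563, -0.014]
contact_force: [-2.0, 0.6, 4.4]
gripper_width: 0.0089
grasp_force: 60.8
```

```bash
python3 -c "
from h import *
rep()"
```

```text
t 10.7 F rad,lat,up [-2.04  0.22  4.44] Mtcp rad,lat,up [ 0.234 -0.304 -0.028] F tool [-0.2  -2.18 -4.38] tilt 0.0314 TCP rad,lat,z [-0.1617  0.0015  0.0347] press F 3.97 F+M 2.11 w 0.179
```

Call:
arm_command(fingers=[0,0,0,0], dp=[[0,-0.3,1],[0,-0.3,1],[0,0,0],[0,0,0]], dr=[[-0.007,0,0],[-0.007,0,0],[0,0,0],[0,0,0]])

```text
time_s: 11.03
eef_pos: [0.5304, 0.1375, 0.143]
eef_rot: [-0.002, 0.826, 0.563, -0.01]
contact_force: [-1.2, -0.5, 6.7]
gripper_width: 0.0091
grasp_force: 61.2
```

```bash
python3 -c "
from h import *
rep()"
```

```text
t 11.0333 F rad,lat,up [-1.07 -0.71  6.72] Mtcp rad,lat,up [ 0.264 -0.124 -0.035] F tool [-0.98 -1.03 -6.69] tilt 0.017 TCP rad,lat,z [-0.1621  0.0016  0.033 ] press F 6.46 F+M 5.7 w 0.179
```

Call:
arm_command(fingers=[0,0,0,0,0], dp=[[0,-0.3,1],[0,-0.3,1],[0,-0.1,0.7],[0,0,0],[0,0,0]], dr=[[-0.006,0,0],[-0.006,0,0],[-0.004,0,0],[0,0,0],[0,0,0]])

```text
time_s: 11.45
eef_pos: [0.53, 0.1376, 0.1406]
eef_rot: [0.005, 0.826, 0.563, -0.005]
contact_force: [-1.4, -2.2, 11.6]
gripper_width: 0.0087
grasp_force: 61.8
```

```bash
python3 -c "
from h import *
rep()"
```

```text
t 11.45 F rad,lat,up [-1.   -2.42 11.63] Mtcp rad,lat,up [ 0.287 -0.029 -0.058] F tool [ -2.72  -0.53 -11.6 ] tilt 0.0006 TCP rad,lat,z [-0.1626  0.0017  0.0306] press F 11.42 F+M 11.24 w 0.179
```

Call:
arm_command(fingers=[0,0,0,0,0], dp=[[-0.2,0,0.2],[0,0,0],[0,0,0],[0,0,0],[0,0,0]], dr=[[0,0,0.05],[0,0,0.05],[0,0,0.05],[0,0,0],[0,0,0]])

```text
time_s: 11.87
eef_pos: [0.53, 0.1376, 0.1406]
eef_rot: [0.005, 0.866, 0.5, -0.005]
contact_force: [-2.5, -0.9, 14.0]
gripper_width: 0.009
grasp_force: 62.0
```

```bash
python3 -c "
from h import *
rep()"
```

```text
t 11.8667 F rad,lat,up [-2.3  -1.37 13.98] Mtcp rad,lat,up [ 0.356 -0.053 -0.085] F tool [ -2.21  -1.68 -13.96] tilt 0.0007 TCP rad,lat,z [-0.1626  0.0017  0.0306] press F 13.52 F+M 13.19 w 0.329
```

Call:
arm_command(fingers=[0,0,0], dp=[[-0.1,-0.2,-0.4],[0,0,0],[0,0,0]], dr=[[0,0,0],[0,0,0],[0,0,0]])

```text
time_s: 12.12
eef_pos: [0.5299, 0.1376, 0.1409]
eef_rot: [0.005, 0.866, 0.5, -0.005]
contact_force: [-0.6, -0.6, 10.7]
gripper_width: 0.0089
grasp_force: 61.7
```

```bash
python3 -c "
from h import *
rep()"
```

```text
t 12.1167 F rad,lat,up [-0.51 -0.67 10.74] Mtcp rad,lat,up [ 0.305 -0.119 -0.078] F tool [ -0.93  -0.22 -10.73] tilt 0.0004 TCP rad,lat,z [-0.1627  0.0016  0.0309] press F 10.62 F+M 9.89 w 0.329
```

Call:
arm_command(fingers=[0,0,0,0,0], dp=[[0,0,0.2],[0,0,0],[0,0,0],[0,0,0],[0,0,0]], dr=[[0,0,0],[0,0,0.04],[0,0,0.04],[0,0,0],[0,0,0]])

```text
time_s: 12.53
eef_pos: [0.5299, 0.1376, 0.1408]
eef_rot: [0.005, 0.885, 0.465, -0.004]
contact_force: [-1.4, -0.9, 11.4]
gripper_width: 0.0089
grasp_force: 61.9
```

```bash
python3 -c "
from h import *
rep()"
```

```text
t 12.5333 F rad,lat,up [-1.19 -1.13 11.39] Mtcp rad,lat,up [ 0.271 -0.105 -0.059] F tool [ -1.65  -0.58 -11.37] tilt 0.0004 TCP rad,lat,z [-0.1627  0.0016  0.0308] press F 11.14 F+M 10.5 w 0.409
```

Call:
arm_command(fingers=[0,0,0,0,0], dp=[[0,0,0.15],[0,0,0],[0,0,0],[0,0,0],[0,0,0]], dr=[[0,0,0],[0,0,0.04],[0,0,0.04],[0,0,0.04],[0,0,0]])

```text
time_s: 12.95
eef_pos: [0.5299, 0.1376, 0.1406]
eef_rot: [0.005, 0.912, 0.41, -0.004]
contact_force: [-2.0, -1.0, 13.8]
gripper_width: 0.0091
grasp_force: 62.1
```

```bash
python3 -c "
from h import *
rep()"
```

```text
t 12.95 F rad,lat,up [-1.79 -1.4  13.8 ] Mtcp rad,lat,up [ 0.335 -0.094 -0.04 ] F tool [ -2.27  -0.74 -13.77] tilt 0.0004 TCP rad,lat,z [-0.1627  0.0016  0.0306] press F 13.43 F+M 12.86 w 0.531
```

Call:
arm_command(fingers=[0,0,0,0,0], dp=[[0,0,-0.1],[0,0,0],[0,0,0],[0,0,0],[0,0,0]], dr=[[0,0,0.03],[0,0,0.03],[0,0,0.03],[0,0,0.03],[0,0,0]])

```text
time_s: 13.37
eef_pos: [0.5299, 0.1376, 0.1406]
eef_rot: [0.006, 0.935, 0.355, -0.004]
contact_force: [-1.4, -0.6, 11.8]
gripper_width: 0.0091
grasp_force: 61.9
```

```bash
python3 -c "
from h import *
rep()"
```

```text
t 13.3667 F rad,lat,up [-1.28 -0.91 11.83] Mtcp rad,lat,up [ 0.279 -0.07  -0.082] F tool [ -1.63  -0.38 -11.81] tilt 0.0005 TCP rad,lat,z [-0.1627  0.0016  0.0306] press F 11.56 F+M 11.13 w 0.651
```

Call:
arm_command(fingers=[0,0,0,0,0], dp=[[0,0,0.05],[0,0,0],[0,0,0],[0,0,0],[0,0,0]], dr=[[0,0,0.05],[0,0,0.05],[0,0,0.05],[0,0,0.05],[0,0,0.05]])

```text
time_s: 13.78
eef_pos: [0.5298, 0.1376, 0.1407]
eef_rot: [0.006, 0.972, 0.235, -0.003]
contact_force: [-3.8, -0.5, 13.1]
gripper_width: 0.0086
grasp_force: 62.0
```

```bash
python3 -c "
from h import *
rep()"
```

```text
t 13.7833 F rad,lat,up [-3.59 -1.27 13.06] Mtcp rad,lat,up [ 0.239 -0.298  0.083] F tool [ -3.71  -1.1  -13.04] tilt 0.0005 TCP rad,lat,z [-0.1628  0.0016  0.0307] press F 12.37 F+M 10.54 w 0.901
```

Call:
arm_command(fingers=[0,0,0,0,0], dp=[[-0.2,0,0.1],[0,0,0],[0,0,0],[0,0,0],[0,0,0]], dr=[[0,0,0.05],[0,0,0.05],[0,0,0.05],[0,0,0.05],[0,0,0.05]])

```text
time_s: 14.2
eef_pos: [0.5303, 0.1346, 0.1406]
eef_rot: [-0.004, 0.993, 0.122, -0.003]
contact_force: [-27.1, 90.4, 16.9]
gripper_width: 0.0093
grasp_force: 67.1
```

```bash
python3 -c "
from h import *
rep()"
```

```text
t 14.2 F rad,lat,up [-44.05  83.42  16.92] Mtcp rad,lat,up [3.417 1.538 0.032] F tool [ -4.52 -94.36 -16.15] tilt 0.0088 TCP rad,lat,z [-0.1617 -0.0012  0.0306] press F 8.5 F+M 17.93 w 1.132
```

```bash
python3 -c "
from h import *
s=state();print(np.round(s['joint_pos'],3),np.round(s['qd'],3),np.round(s['effort'],2),s['eef_rot'],s['contact_force'],s['moment'])
W=cams.capture('wrist');cv2.imwrite('pics/w4.png',W['image'][...,::-1]);rep()"
```

```text
[ 0.244  0.355 -0.111  1.111  0.008  3.142] [-0.221 -0.007 -0.005 -0.002  0.314 -0.002] [-46.56 -70.15  42.22  -1.6  -30.65  12.05] [-0.00353376  0.99255194  0.1217215  -0.003469  ] [-27.05761772  90.37385757  16.91978697] [18.75948723  5.38693369 -0.05728531]
t 14.25 F rad,lat,up [-26.23  52.53  14.11] Mtcp rad,lat,up [ 1.892  0.846 -0.057] F tool [ -1.52 -58.89 -13.28] tilt 0.0113 TCP rad,lat,z [-0.162  -0.0004  0.0307] press F 9.08 F+M 14.27 w 1.132
```

View pics/w4.png

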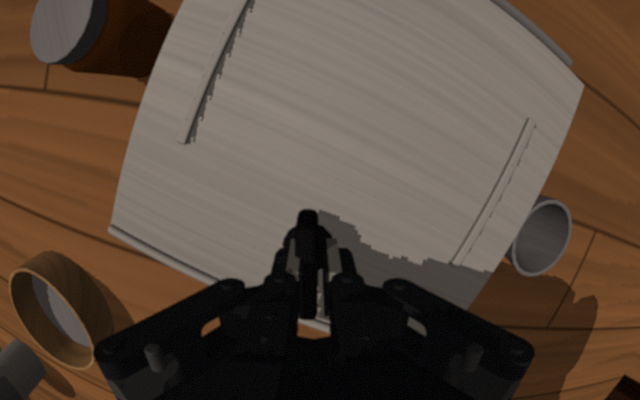

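Joint 6 has reached its limit at w≈1.13. I assumed the wrong sign for the wrist mapping, and it is actually j6 = π + j1 − a. The tongue is already well under the edge, so I'll back off slightly to relieve the load, release, turn the wrist by half a turn and regrip.

Call:
arm_command(fingers=[0,0,0], dp=[[0,0,0],[0,0,0],[0,0,0]], dr=[[0,0,-0.05],[0,0,0],[0,0,0]])

```text
time_s: 14.5
eef_pos: [0.5301, 0.1356, 0.1407]
eef_rot: [-0.005, 0.989, 0.148, -0.003]
contact_force: [-16.9, 55.4, 14.3]
gripper_width: 0.0089
grasp_force: 63.8
```

```bash
python3 -c "
from h import *
rep();print(state()['joint_pos'])"
```

```text
t 14.5 F rad,lat,up [-27.31  51.12  14.29] Mtcp rad,lat,up [1.849 0.723 0.028] F tool [-5.00e-02 -5.81e+01 -1.37e+01] tilt 0.0096 TCP rad,lat,z [-0.1621 -0.0003  0.0307] press F 9.07 F+M 13.5 w 1.08
[ 0.24487524  0.35474136 -0.1110076   1.11093649  0.00998999  3.09020872]
```

```bash
python3 -c "
from h import *
qs=[.006,.972,.235,-.003]; Rp=Ro.from_quat([*qs[1:],qs[0]]); w=1.08-.901
R=(Rp*Ro.from_euler('z',w)).as_matrix()
print(delta(np.array([.5298,.1376,.1407]),R))"
```

```text
(array([ 0.3, -2. ,  0. ]), array([-0.022, -0.001,  0.001]))
```

Call:
arm_command(fingers=[0,0,0,0], dp=[[0,-0.7,0],[0,-0.6,0],[0,0,0],[0,0,0]], dr=[[-0.008,0,0],[-0.006,0,0],[0,0,0],[0,0,0]])

```text
time_s: 14.83
eef_pos: [0.53, 0.136, 0.1407]
eef_rot: [0.003, 0.989, 0.147, -0.002]
contact_force: [-15.1, 46.9, 13.9]
gripper_width: 0.0085
grasp_force: 64.4
```

```bash
python3 -c "
from h import *
rep()"
```

```text
t 14.8333 F rad,lat,up [-23.94  43.11  13.93] Mtcp rad,lat,up [1.888 0.779 0.074] F tool [ -0.89 -49.22 -14.21] tilt 0.002 TCP rad,lat,z [-1.623e-01  1.000e-04  3.070e-02] press F 9.35 F+M 14.13 w 1.08
```

Call:
arm_command(fingers=[0,0,0,0,0], dp=[[0,-1,0],[0,-1,0],[0,-1,0],[0,0,0],[0,0,0]], dr=[[0,0,0],[0,0,0],[0,0,0],[0,0,0],[0,0,0]])

```text
time_s: 15.25
eef_pos: [0.5299, 0.1366, 0.1407]
eef_rot: [0.006, 0.989, 0.146, -0.002]
contact_force: [-9.2, 29.1, 15.0]
gripper_width: 0.0089
grasp_force: 63.6
```

```bash
python3 -c "
from h import *
rep()"
```

```text
t 15.25 F rad,lat,up [-14.66  26.75  15.  ] Mtcp rad,lat,up [1.236 0.401 0.078] F tool [ -0.47 -30.34 -15.32] tilt -0.0003 TCP rad,lat,z [-0.1625  0.0006  0.0307] press F 12.19 F+M 14.65 w 1.082
```

Call:
arm_command(fingers=[0,0,0,0,0], dp=[[0,-1.2,-0.3],[0,-1.2,0],[0,-1.2,0],[0,-1,0],[0,0,0]], dr=[[0,0,0],[0,0,0],[0,0,0],[0,0,0],[0,0,0]])

```text
time_s: 15.67
eef_pos: [0.5296, 0.1375, 0.1408]
eef_rot: [0.009, 0.989, 0.145, -0.001]
contact_force: [1.5, 0.7, 11.6]
gripper_width: 0.009
grasp_force: 63.3
```

```bash
python3 -c "
from h import *
rep()"
```

```text
t 15.6667 F rad,lat,up [ 1.32  1.02 11.61] Mtcp rad,lat,up [0.114 0.022 0.052] F tool [  1.58  -0.08 -11.62] tilt -0.0038 TCP rad,lat,z [-0.1629  0.0015  0.0308] press F 11.85 F+M 11.98 w 1.085
```

Call:
arm_command(fingers=[0,0,0,0], dp=[[0,0,-0.7],[0,0,-0.7],[0,0,-0.5],[0,0,0]], dr=[[0,0,0],[0,0,0],[0,0,0],[0,0,0]])

```text
time_s: 16.0
eef_pos: [0.5296, 0.1374, 0.1421]
eef_rot: [0.009, 0.989, 0.145, -0.002]
contact_force: [5.3, 1.4, 2.7]
gripper_width: 0.009
grasp_force: 62.1
```

```bash
python3 -c "
from h import *
rep()"
```

```text
t 16.0 F rad,lat,up [4.9  2.38 2.69] Mtcp rad,lat,up [ 0.298 -0.264  0.033] F tool [ 5.42  0.23 -2.72] tilt -0.0031 TCP rad,lat,z [-0.1629  0.0014  0.0321] press F 3.65 F+M 2.03 w 1.085
```

Call:
arm_command(fingers=[100,100,100,100,100], dp=[[0,0,0],[0,0,0],[0,0,-20],[0,0,-20],[0,0,-10]], dr=[[0,0,0],[0,0,0],[0,0,0],[0,0,0],[0,0,0]])

```text
time_s: 16.42
eef_pos: [0.5289, 0.1383, 0.1934]
eef_rot: [0.009, 0.989, 0.145, -0.002]
contact_force: [0.1, 0.5, 0.4]
gripper_width: 0.0688
grasp_force: 0.0
```

Call:
arm_command(fingers=[100,100,100,100,100], dp=[[0,0,0],[0,0,0],[0,0,0],[0,0,0],[0,0,0]], dr=[[0,0,-0.12],[0,0,-0.12],[0,0,-0.12],[0,0,-0.12],[0,0,-0.12]])

```text
time_s: 16.83
eef_pos: [0.5284, 0.1382, 0.1913]
eef_rot: [0.008, 0.901, 0.434, -0.006]
contact_force: [0.2, -0.5, 0.1]
gripper_width: 0.0855
grasp_force: 0.0
```

Call:
arm_command(fingers=[100,100,100,100,100], dp=[[0,0,0],[0,0,0],[0,0,0],[0,0,0],[0,0,0]], dr=[[0,0,-0.12],[0,0,-0.12],[0,0,-0.12],[0,0,-0.12],[0,0,-0.12]])

```text
time_s: 17.25
eef_pos: [0.5284, 0.1382, 0.1913]
eef_rot: [0.006, 0.733, 0.681, -0.008]
contact_force: [0.1, 0.4, -0.2]
gripper_width: 0.0852
grasp_force: 0.0
```

Call:
arm_command(fingers=[100,100,100,100,100], dp=[[0,0,0],[0,0,0],[0,0,0],[0,0,0],[0,0,0]], dr=[[0,0,-0.12],[0,0,-0.12],[0,0,-0.12],[0,0,-0.12],[0,0,-0.12]])

```text
time_s: 17.67
eef_pos: [0.5284, 0.1382, 0.1913]
eef_rot: [0.003, 0.499, 0.867, -0.009]
contact_force: [-0.9, 0.2, -0.1]
gripper_width: 0.0854
grasp_force: 0.0
```

Call:
arm_command(fingers=[100,100,100,100,100], dp=[[0,0,0],[0,0,0],[0,0,0],[0,0,0],[0,0,0]], dr=[[0,0,-0.12],[0,0,-0.12],[0,0,-0.12],[0,0,-0.12],[0,0,-0.12]])

```text
time_s: 18.08
eef_pos: [0.5285, 0.1382, 0.1913]
eef_rot: [0.001, 0.22, 0.975, -0.01]
contact_force: [-0.0, 0.4, 0.2]
gripper_width: 0.0856
grasp_force: 0.0
```

Call:
arm_command(fingers=[100,100,100,100,100], dp=[[0,0,0],[0,0,0],[0,0,0],[0,0,0],[0,0,0]], dr=[[0,0,-0.12],[0,0,-0.12],[0,0,-0.12],[0,0,-0.12],[0,0,-0.12]])

```text
time_s: 18.5
eef_pos: [0.5284, 0.1382, 0.1913]
eef_rot: [-0.002, -0.078, 0.997, -0.01]
contact_force: [0.2, 1.0, -0.3]
gripper_width: 0.0855
grasp_force: 0.0
```

Call:
arm_command(fingers=[100,100,100,100], dp=[[0,0,0],[0,0,0],[0,0,0],[0,0,0]], dr=[[0,0,-0.12],[0,0,-0.02],[0,0,0],[0,0,0]])

```text
time_s: 18.83
eef_pos: [0.5285, 0.1383, 0.1915]
eef_rot: [-0.003, -0.142, 0.99, -0.009]
contact_force: [0.6, 0.4, 0.3]
gripper_width: 0.0854
grasp_force: 0.0
```

```bash
python3 - <<'E'
from h import *
W=cams.capture("wrist"); rep(); print(state()["joint_pos"])
f=K(W)
def fp(X):
    p=np.array(W["R"])@X+np.array(W["t"]); r=np.hypot(p[0],p[1]); a=np.arctan2(r,p[2]); return np.array([W["cx"]+f*a*p[0]/r,W["cy"]+f*a*p[1]/r])
p=np.load("p.npy");p[3]=.04;C,H=frame(p)
print("boss pred",fp(H(.163,0,.012)),"blade top ends",[np.round(fp(H(.163-s*.024*np.sin(1.09),s*.024*np.cos(1.09),.042))) for s in(1,-1)])
# axis seen with TCP-based estimate
s=state();q=s["eef_rot"];R0=Ro.from_quat([q[1],q[2],q[3],q[0]]).as_matrix()
print("tool axis pt",fp(s["eef_pos"]+R0[:,2]*.063), delta(np.array([.5296,.1374,.1421]),R0))
for m in masks_of("wrist","wing"): print(m["score"],m["rect"])
cv2.imwrite("pics/w5.png",W["image"][...,::-1])
E
```

```text
t 18.8833 F rad,lat,up [-0.15 -0.25  0.32] Mtcp rad,lat,up [ 0.046 -0.012 -0.029] F tool [ 0.25 -0.16 -0.31] tilt -0.0008 TCP rad,lat,z [-0.1641  0.0021  0.0816] press F 0.24 F+M 0.17 w -2.052
[ 0.26576207  0.33009981 -0.01473362  1.23391035 -0.01777095 -0.02042604]
boss pred [312.61607134 222.33684108] blade top ends [array([311., 278.]), array([310., 202.])]
tool axis pt [314.97039743 220.79821668] (array([-1.1, -0.3, 49.5]), array([0., 0., 0.]))
0.61 [312.7, 231.7, 40.8, 79.3]
```

View pics/w5.png

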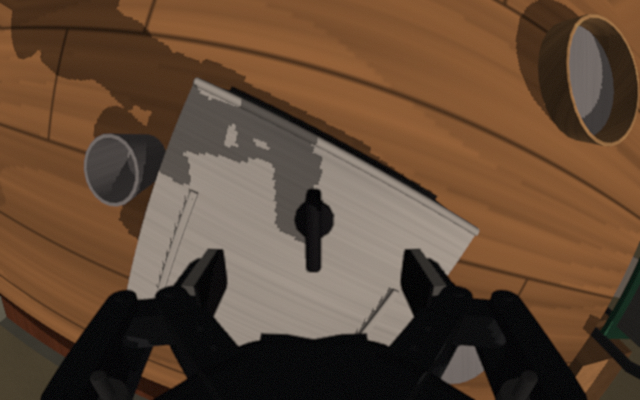

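```bash
python3 - <<'E'
from h import *
P,R=goal(.02,1.09-np.pi,.028); print(P, delta(np.array([.5298,.1372,.1425]),R))
E
```

```text
[0.52984189 0.13594243 0.14025438] (array([-1.2, -0.6, 49.1]), array([-0.027,  0.01 ,  0.001]))
```

Call:
arm_command(fingers=[100,100,100,100,0], dp=[[0,0,0],[-1.7,-1.9,20],[0,0,18],[0,0,10],[0,0,0]], dr=[[-0.027,0.01,0],[0,0,0],[0,0,0],[0,0,0],[0,0,0]])

```text
time_s: 19.35
eef_pos: [0.5286, 0.1369, 0.1417]
eef_rot: [-0.011, -0.144, 0.99, 0.003]
contact_force: [0.1, -0.3, -0.5]
gripper_width: 0.0757
grasp_force: 0.0
```

Call:
arm_command(fingers=[0,0,0,0,0], dp=[[0,0,0],[0,0,0],[0,0,0],[0,0,0],[0,0,0]], dr=[[0,0,0],[0,0,0],[0,0,0],[0,0,0],[0,0,0]])

```text
time_s: 19.77
eef_pos: [0.5301, 0.1373, 0.1442]
eef_rot: [-0.009, -0.144, 0.99, 0.003]
contact_force: [0.6, 0.2, -0.4]
gripper_width: 0.0125
grasp_force: 0.0
```

Call:
arm_command(fingers=[0,0], dp=[[0,0,0],[0,0,0]], dr=[[0,0,0],[0,0,0]])

```text
time_s: 19.93
eef_pos: [0.5302, 0.1374, 0.1443]
eef_rot: [-0.009, -0.144, 0.989, 0.004]
contact_force: [-0.5, 1.9, 5.1]
gripper_width: 0.0093
grasp_force: 59.9
```

```bash
python3 -c "
from h import *
rep()"
```

```text
t 19.9333 F rad,lat,up [-0.83  1.74  5.08] Mtcp rad,lat,up [-0.154  0.094  0.085] F tool [ 0.01  1.97 -5.06] tilt 0.0196 TCP rad,lat,z [-0.1624  0.0015  0.0343] press F 4.88 F+M 5.46 w -2.055
```

Call:
arm_command(fingers=[0,0,0,0,0], dp=[[0,0,0.6],[0,0.2,0.5],[0,0,0],[0,0,0],[0,0,0]], dr=[[0,0,0],[0,0,0],[0,0,0],[0,0,0],[0,0,0]])

```text
time_s: 20.35
eef_pos: [0.5301, 0.1375, 0.1435]
eef_rot: [-0.009, -0.144, 0.99, 0.003]
contact_force: [-2.4, 0.3, 10.8]
gripper_width: 0.0086
grasp_force: 60.7
```

```bash
python3 -c "
from h import *
rep()"
```

```text
t 20.35 F rad,lat,up [-2.4  -0.22 10.77] Mtcp rad,lat,up [-0.276 -0.011  0.09 ] F tool [  2.41   1.03 -10.73] tilt 0.0192 TCP rad,lat,z [-0.1625  0.0016  0.0335] press F 10.24 F+M 10.17 w -2.055
```

Call:
arm_command(fingers=[0,0,0,0,0], dp=[[0.2,0,0.4],[0,0,0],[0,0,0],[0,0,0],[0,0,0]], dr=[[0,0,0],[0,0,0.04],[0,0,0.04],[0,0,0.04],[0,0,0.04]])

```text
time_s: 20.77
eef_pos: [0.5301, 0.1375, 0.1432]
eef_rot: [-0.009, -0.064, 0.998, 0.003]
contact_force: [-1.9, 0.0, 11.2]
gripper_width: 0.0087
grasp_force: 60.9
```

```bash
python3 -c "
from h import *
rep()"
```

```text
t 20.7667 F rad,lat,up [-1.83 -0.33 11.16] Mtcp rad,lat,up [-0.068  0.025  0.09 ] F tool [  2.04   0.34 -11.12] tilt 0.0189 TCP rad,lat,z [-0.1625  0.0016  0.0332] press F 10.75 F+M 10.9 w -1.893
```

Call:
arm_command(fingers=[0,0,0,0,0], dp=[[0,0,0.1],[0,0,0],[0,0,0],[0,0,0],[0,0,0]], dr=[[0,0,0.05],[0,0,0.05],[0,0,0.05],[0,0,0.05],[0,0,0.05]])

```text
time_s: 21.18
eef_pos: [0.5301, 0.1375, 0.1432]
eef_rot: [-0.009, 0.061, 0.998, 0.002]
contact_force: [-2.1, -0.2, 12.1]
gripper_width: 0.0088
grasp_force: 61.0
```

Call:
arm_command(fingers=[0,0,0,0,0], dp=[[0,0,0],[0,0,0],[0,0,0],[0,0,0],[0,0,0]], dr=[[0,0,0.03],[0,0,0.03],[0,0,0.01],[0,0,0],[0,0,0]])

```text
time_s: 21.6
eef_pos: [0.5301, 0.1375, 0.1432]
eef_rot: [-0.009, 0.095, 0.995, 0.001]
contact_force: [-2.9, -0.1, 12.4]
gripper_width: 0.0091
grasp_force: 61.0
```

```bash
python3 -c "
from h import *
rep()"
```

```text
t 21.6 F rad,lat,up [-2.78 -0.68 12.42] Mtcp rad,lat,up [ 0.022 -0.063 -0.056] F tool [  3.02  -0.66 -12.37] tilt 0.0188 TCP rad,lat,z [-0.1625  0.0016  0.0332] press F 11.82 F+M 11.43 w -1.575
```

Call:
arm_command(fingers=[0,0,0,0,0], dp=[[0,0,-0.7],[0,0,-0.7],[0,0,-0.6],[0,0,0],[0,0,0]], dr=[[0,0,0],[0,0,0],[0,0,0],[0,0,0],[0,0,0]])

```text
time_s: 22.02
eef_pos: [0.53, 0.1375, 0.1444]
eef_rot: [-0.01, 0.095, 0.995, 0.001]
contact_force: [3.6, 2.3, 2.7]
gripper_width: 0.009
grasp_force: 59.5
```

Call:
arm_command(fingers=[100,100,100,100,100], dp=[[0,0,0],[0,0,0],[0,0,0],[0,0,-20],[0,0,-30]], dr=[[0,0,0],[0,0,0],[0,0,0],[0,0,0],[0,0,0]])

```text
time_s: 22.43
eef_pos: [0.5288, 0.1367, 0.1922]
eef_rot: [-0.013, 0.095, 0.995, 0.0]
contact_force: [-0.5, 0.8, 0.3]
gripper_width: 0.069
grasp_force: 0.0
```

Call:
arm_command(fingers=[100,100,100,100,100], dp=[[0,0,-30],[0,0,-30],[0,0,0],[0,0,0],[0,0,0]], dr=[[0,0,0],[0,0,0],[0,0,0],[0,0,0],[0,0,0]])

```text
time_s: 22.85
eef_pos: [0.5316, 0.1368, 0.2535]
eef_rot: [-0.011, 0.095, 0.995, 0.001]
contact_force: [0.1, 0.2, -0.6]
gripper_width: 0.0853
grasp_force: 0.0
```

```bash
python3 - <<'E'
from h import *
S=cams.capture("side");W=cams.capture("wrist");rep()
p=np.load("p.npy")
for th in(.02,.06):
    p[3]=th;C,H=frame(p); print(th,[np.round((proj(S,H(.214,l,.002))[0]-[230,160])*4) for l in(.118,-.118)])
b=cv2.resize(S["image"][160:280,230:370,::-1],(560,480),interpolation=2)
w=cv2.resize(W["image"][60:360,120:520,::-1],(240,180)); o=np.zeros((480,800,3),np.uint8);o[:,:560]=b;o[:180,560:]=w
cv2.imwrite("pics/f.png",o)
E
```

```text
t 22.95 F rad,lat,up [-0.66 -0.18 -0.66] Mtcp rad,lat,up [ 0.072 -0.08  -0.023] F tool [ 0.65 -0.18  0.68] tilt 0.0223 TCP rad,lat,z [-0.1612  0.0011  0.1429] press F -1.24 F+M -1.73 w -1.575
0.02 [array([200., 301.]), array([500., 175.])]
0.06 [array([199., 290.]), array([500., 164.])]
```

View pics/f.png

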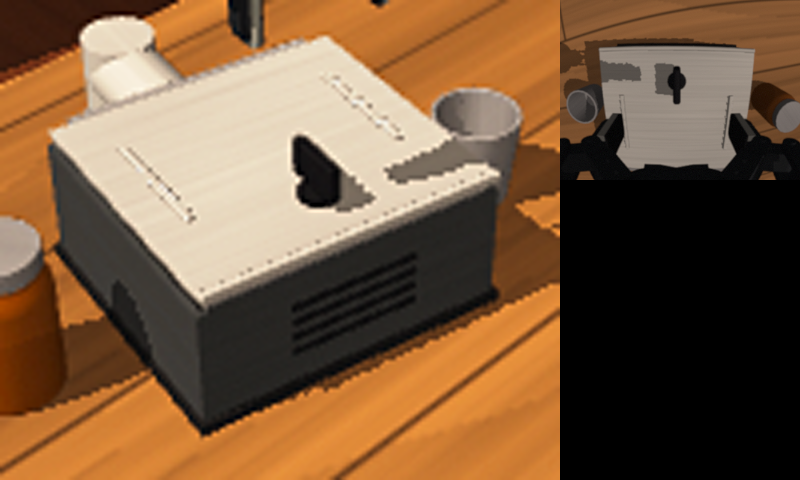

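The hatch is down: its near edge lies at (200,300)–(500,172), so θ≈0.02. The blade points across to the near side, and the gripper is clear.

```bash
python3 -c "
from h import *
print(bot.hand_in())"
```

```text
the job is handed in; nothing more can be done
None
```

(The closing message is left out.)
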